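Set a filter disc to its index, play taken up

TASK

The handwheel on top of the filter stage turns the disc under it through a loose key, so there is play between wheel and disc. Wind the wheel clockwise (seen from above), past the index mark, until the disc bears on its sprung stop, and press it there for a moment with about 10 N at the knob, never over 20 N. Then come back counter-clockwise so that the play is taken up that way, stop with the black line on the disc at the mark of the index block and the wheel's steel pointer over it, and let go, leaving the things that stand round the stage where they are.

Things in the scene. Friction and masses are not known exactly. Their poses are not given: they have to be found in the camera images.
- stage: fixed filter stage: a grey painted base plate 220x220x12 mm. Origin: centre of its underside, on the table and on the vertical axis about which disc and wheel turn. Its -x axis points from there to the index block (steel, 12 mm long, 22 mm wide, top 37 mm above the table, at radius 98 to 110 mm, black mark along its top), its z axis up. 'Angle from the index' below means the angle about the stage's z axis, counter-clockwise seen from above positive, 0 where the index block is
- disc_line (a point): outer end of the broad black line on the filter disc (disc: aluminium, 190 mm across, top 36 mm above the table, six round glass filters, fine graduations each 10 degrees, drag about 3 N felt at the knob); point at radius 93 mm, 36 mm above the table. At the start 15 to 40 degrees past the index (counter-clockwise of it); the stop is met when the line stands somewhere 23 to 38 degrees short of the index (clockwise of it), a setting that is not known beforehand
- knob (a point): centre of the upright black knob of the handwheel, at radius 70 mm, 88 mm above the table. The knob is a cylinder 22 mm across from 62 to 107 mm above the table which spins freely on its pin. The wheel is a dark steel rim 140 mm across its centre line, three spokes, rim top 57 mm above the table, hub top 60 mm; a small steel pointer sticks out below the knob, so the knob's angle from the index is the wheel's angle
- handwheel (a joint): play: angle of the wheel relative to the disc, rad. Between -0.4 and 0 the wheel turns freely (under 1 N at the knob) and the disc stays; at -0.4 it drives the disc clockwise, at 0 it drives the disc counter-clockwise, and then the pointer stands over the black line
- stop_pad (a joint): deflection of the sprung stop (rubber-tipped plunger on a post at the far left of the stage, outside the disc), rad: about 0 when not pressed (within 0.01 from the disc's drag), negative when the disc presses on it; spring 25 N m/rad, so -0.02 is 7 N and -0.05 is 18 N at the knob (a further 1 mm at the knob adds 5 N)
- can: objective can, 37 mm across, 58 mm tall, standing to the right of the stage; leave alone. Origin: centre of its underside
- cube: black filter cube 33x30x32 mm, far right of the stage; leave alone. Origin: centre of its underside
- bottle: small oil bottle with a black cap, 27 mm across, 65 mm tall, far left of the stage; leave alone. Origin: centre of its underside

How it is judged:
On the way:
1. the disc is wound clockwise past the index, by the wheel, onto its sprung stop and pressed there (stop deflected by more than 0.02 rad, about 7 N at the knob) (value of joint stop_pad below -0.02 rad and value of joint handwheel below -0.3 rad and y of disc_line in the frame of stage above 0.03 m), for 0.2 s.
At the end, for the whole second after the job is handed in: the outer end of the disc's black line is within 5 mm (3 degrees) of the index mark, the play is taken up counter-clockwise (wheel pointer within 0.08 rad of the line) and the wheel is at rest (y of disc_line in the frame of stage between -0.005 and 0.005 m and x of disc_line in the frame of stage below 0 m and value of joint handwheel above -0.08 rad and velocity of joint handwheel between -0.05 and 0.05 rad/s); the robot touches nothing.
It fails at once if the sprung stop is overloaded (deflected by more than 0.056 rad, 20 N at the knob) (value of joint stop_pad below -0.056 rad).
It fails at once if a bystander (can, cube, bottle) is moved by more than 20 mm (distance of any of can, cube, bottle from where it was at the start of the episode above 0.02 m).
It also fails if it takes over 53 s, if anything falls off the work surface, if the arm or the gripper's body presses on something with over 40 N, if the wrist force passes 120 N, or if a joint passes its speed limit or range.

ROBOT

A 6-joint arm with a two-finger parallel gripper is mounted at the origin on the work surface; the furniture and walls round the work are solid. World frame = base frame: x ahead of the robot, y to its left, z up, the work surface at z = 0. Lengths are in m, angles in rad, forces in N, time in s.
With the tool pointing down it reaches from about 0.35 to 0.85 m from the base axis. Payload 8.1 kg.
Tool frame: the origin (TCP) lies on the centre line of the jaws, within the pads' length; the fingertips stand 17 mm ahead of it and the grasp point (between the pads) lies 2 mm behind it; x points along the fingers, z is the direction in which the jaws open and shut, and the axes are right-handed (so a half turn about x gives the same grasp; the last joint's range is limited). The gripper opens to 93 mm and grips with 3 to 60 N. Pads are 15 mm wide; open, the fingers measure 128 mm over their backs; the gripper's body (75 mm by 188 mm) begins 65 mm behind the grasp point.
Start: joints at [-0.085, 0.13, 1.488, -0, 1.523, -0.085], TCP at [0.6, 0, 0.236] pointing down, gripper open.
Joint ranges: [-2.96, 2.96], [-0.89, 2.26], [0.02, 2.5], [-1.34, 4.48], [0, 2.73], [-2.66, 2.66]. Speed limits (rad/s): [2.39, 2.39, 2.79, 3.14, 3.14, 3.14].

INTERFACE

Orientations are given as a rotation vector (axis times angle).
In Python, from plant import telemetry, optics, workorder gives the robot as it stands.
- The arm moves only by the shell command python3 -m inch 'ROWS' [FORCE]. ROWS is JSON, a list that holds one entry, the list of rows, each a list of 7 numbers: the shift along the tool's x, y, z in m, then the turn, a rotation vector about the tool's x, y, z in rad, then the opening, from 0 (shut) to 1 (fully open). In form: [[[tx, ty, tz, ax, ay, az, grip], ...]]. A call has 1 to 20 rows; each row shifts and turns the pose as measured when the row begins, along the tool's axes as they then stand; what a row does not reach is not made up. A row lasts 1/10 s, in which the tool goes at most 50 mm and 8.59 degrees, less where a joint would pass 70% of its speed; a pose out of reach is approached as far as the arm can. A call is refused whole if a number of a shift passes 0.05 or a number of a turn 0.15, either way. A call with a gripper value outside its range is refused whole. The fingers move at their own pace and stop on an object; FORCE is the grip in N (left out, the last holds). Time passes only in rows, so rows that do not move let the fingers close. It gives the time, the measured TCP pose, the force and the opening at its end, in the units of the state.
- telemetry.read_state(): the state, without advancing time (a new reading comes with each control period).
- optics.read_camera(name): name is "scene" or "side" or "wrist"; returns a dict with "frame" (384x512x3 uint8, blue, green, red), "fx", "fy", "cx", "cy" (pixels), "rvec" (rotation vector, rad) and "tvec" (3), from world to camera coordinates, as OpenCV has them. Camera axes: x right, y down, z forward; pixel columns grow to the right and rows downward; lengths in m; the calibration is good to about 2 mm. The wrist camera is an equidistant fisheye: a pixel r from the principal point sees the ray r / f radians off the axis. A picture is of the moment at which its call begins. There is no depth.
- workorder.close_job(): hands the job in, once; it reports no verdict.
The state is a dict: "t": time; "q": joint angles; "dq": joint speeds; "joint_torque": joint torques, N m; "tool_pos": TCP position; "orientation": TCP orientation; "force": force on the tool from outside, world axes, zero at the start; "wrist_torque": the same for the moment, N m; "opening": finger opening in m.
Only numpy, scipy, OpenCV 4.12 (cv2) and the standard library are available. Lean on these libraries where they do the work, as an engineer would, in place of code of your own. Each camera call takes 0.05 s, during which the arm holds its last target. There are 200 camera calls.

## Working session

There is one attempt and no reset: what is moved stays moved. The work goes in short steps, Python scripts to look and compute and a shell command to move; the robot and the scene stay as the last step left them, time stands still between calls to the robot, and variables do not carry over. Pictures are saved under pics/ and viewed, on a budget of 10 in all, crops included, one or two more only if the job needs it, and the job is handed in when it is done.

```bash
mkdir -p pics; ls; python3 - <<'E'
from plant import telemetry, optics
import cv2, numpy as np
s=telemetry.read_state(); print({k:np.round(v,3).tolist() for k,v in s.items()})
ims=[]
for n in ("scene","side","wrist"):
    c=optics.read_camera(n); cv2.imwrite(f"pics/{n}0.png",c["frame"])
    print(n,{k:np.round(c[k],3).tolist() for k in c if k!="frame"}); 
E
```

```text
pics
{'t': 0.0, 'q': [-0.085, 0.131, 1.489, 0.0, 1.523, -0.085], 'dq': [0.001, -0.002, 0.001, -0.0, 0.001, 0.001], 'joint_torque': [-0.002, -55.985, -49.176, 0.077, 0.036, -0.0], 'tool_pos': [0.599, 0.0, 0.235], 'orientation': [0.0, 1.573, 0.0], 'force': [0.164, 0.007, 0.552], 'wrist_torque': [-0.012, 0.016, 0.053], 'opening': 0.093}
scene {'fx': 465.933, 'fy': 465.933, 'cx': 261.153, 'cy': 186.894, 'rvec': [2.005, -0.788, 0.409], 'tvec': [-0.369, 0.335, 0.557]}
side {'fx': 433.541, 'fy': 433.541, 'cx': 254.479, 'cy': 184.678, 'rvec': [2.077, -0.639, 0.314], 'tvec': [-0.433, 0.32, 0.807]}
wrist {'fx': 297.319, 'fy': 297.319, 'cx': 255.245, 'cy': 192.933, 'rvec': [-2.871, -0.001, 0.001], 'tvec': [-0.6, -0.033, 0.39]}
```

View pics/scene0.png

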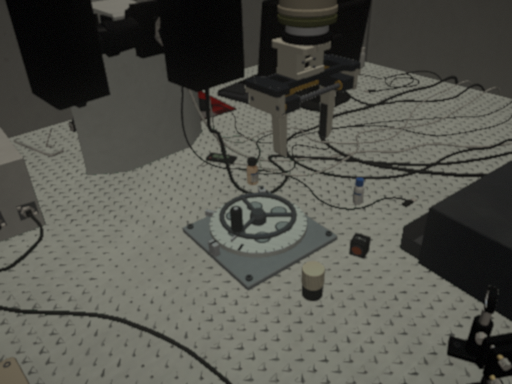

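View pics/wrist0.png

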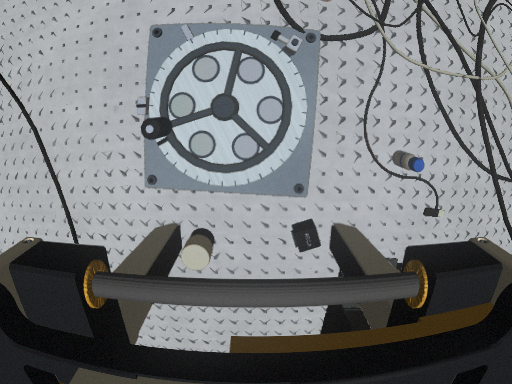

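Scene view: the stage is central with the can and cube to its right. Wrist view: hub at (225,107), knob top at about (152,127), black line at about (163,141), index block at about (142,103), stop at (290,40). Next I measure by casting rays.

```bash
cat > h.py <<'E'
import numpy as np, cv2
from plant import telemetry, optics
def ray(c,u,v,name):
    R=cv2.Rodrigues(np.array(c["rvec"],float))[0]; o=-R.T@np.array(c["tvec"],float)
    a=np.array([(u-c["cx"])/c["fx"],(v-c["cy"])/c["fy"]])
    if name=="wrist":
        r=np.hypot(*a); d=np.array([*(a*np.sin(r)/max(r,1e-9)),np.cos(r)])
    else: d=np.array([*a,1])
    return o,R.T@d
def onz(c,u,v,z,name="wrist"):
    o,d=ray(c,u,v,name); return o+d*(z-o[2])/d[2]
def project(c,p,name="wrist"):
    R=cv2.Rodrigues(np.array(c["rvec"],float))[0]; x=R@np.array(p,float)+np.array(c["tvec"],float)
    if name=="wrist":
        r=np.hypot(x[0],x[1]); th=np.arctan2(r,x[2]); a=x[:2]/max(r,1e-9)*th
    else: a=x[:2]/x[2]
    return a*c["fx"]+[c["cx"],c["cy"]]
E
python3 - <<'E'
from h import *
c=optics.read_camera("wrist"); f=c["frame"]
for n,u,v,z in [("hub",225,107,.06),("knobtop",152,127,.107),("line_outer?",161,142,.036),("line_inner?",168,139,.036),("index",142,103,.037),("can top",196,256,.058),("s1",157,33,.012),("s2",311,38,.012),("s3",299,189,.012),("s4",152,181,.012)]:
    print(n,np.round(onz(c,u,v,z),4))
k=f[10:215,110:340]; cv2.imwrite("pics/crop1.png",cv2.resize(k,None,fx=3.4,fy=2.9*1,interpolation=cv2.INTER_CUBIC)[:600,:800])
E
```

```text
hub [0.5676 0.0792 0.06  ]
knobtop [0.5008 0.0619 0.107 ]
line_outer? [0.4862 0.0403 0.036 ]
line_inner? [0.4953 0.0436 0.036 ]
index [0.4635 0.0892 0.037 ]
can top [ 0.5264 -0.0993  0.058 ]
s1 [0.4742 0.1825 0.012 ]
s2 [0.6698 0.1705 0.012 ]
s3 [ 0.6574 -0.025   0.012 ]
s4 [ 0.462  -0.0138  0.012 ]
```

View pics/crop1.png

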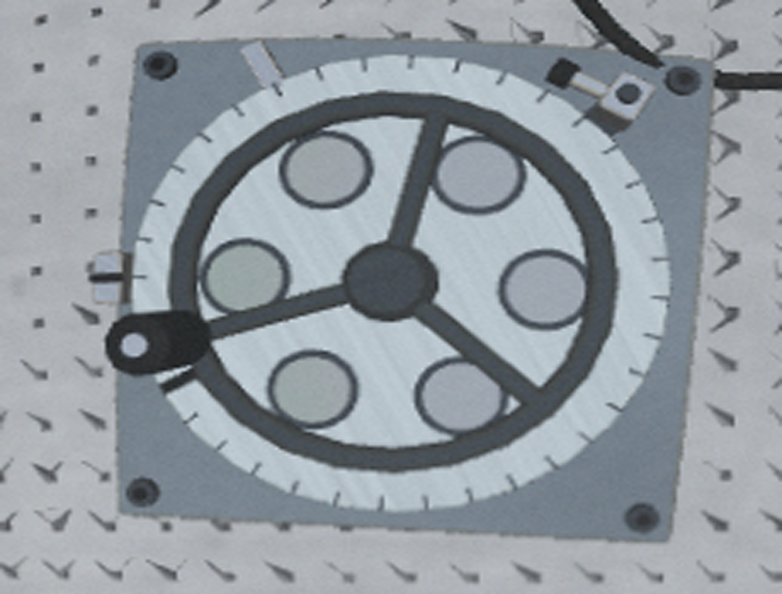

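Crop: the plate screws and hub agree on a stage centre of about (0.567, 0.079) with yaw about -3.5°. The index is at world angle 176.5°, and its radius of about 104 mm checks out. The line is at about +29° (r 90 mm) and the knob at about +18° (r 68 mm), so the play is about -0.19 rad. I'll move above the knob and turn the jaws to be tangential.

```bash
python3 -m inch '[[[0,0.0205,-0.033,0,0,0,1],[0,0.0205,-0.033,0,0,0,1],[0,0.0205,-0.033,0,0,0,1],[0,0,0,0.14,0,0,1],[0,0,0,0.14,0,0,1],[0,0,0,0.14,0,0,1],[0,0,0,0.14,0,0,1],[0,0,0,0.14,0,0,1],[0,0,0,0.14,0,0,1],[0,0,0,0.14,0,0,1],[0,0,0,0.14,0,0,1],[0,0,0,0.14,0,0,1],[0,0,0,0,0,0,1],[0,0,0,0,0,0,1]]]' 25
cat >> h.py <<'E'
from scipy.spatial.transform import Rotation as Ro
C=np.array([.567,.079]); IDX=np.radians(176.5)
def tool():
    s=telemetry.read_state(); R=Ro.from_rotvec(s["orientation"]).as_matrix(); p=np.array(s["tool_pos"])
    d=p[:2]-C; th=np.degrees((np.arctan2(d[1],d[0])-IDX+np.pi)%(2*np.pi)-np.pi)
    f=np.array(s["force"]); r=d/np.hypot(*d); tn=np.array([-r[1],r[0]])
    print("t %.2f"%s["t"],"p",p.round(4),"yaw %.1f"%np.degrees(np.arctan2(R[1,2],R[0,2])),"down",R[:,0].round(3),"rad %.4f ang %.2f"%(np.hypot(*d),th),"f",f.round(1),"Frad %.1f Fccw %.1f"%(f[:2]@r,f[:2]@tn),"q6 %.2f"%s["q"][5],"open %.4f"%s["opening"])
    return p,R
def go(x,y,z):  # shift in tool axes to a world point
    p,R=tool(); print("shift",(R.T@(np.array([x,y,z])-p)).round(4))
E
python3 - <<'E'
from h import *
go(.4994,.0615,.088)
c=optics.read_camera("wrist"); cv2.imwrite("pics/w2.png",c["frame"]); print(project(c,[.4994,.0615,.107]))
E
```

```text
t: 1.6
tool_pos: [0.4934, 0.0639, 0.2294]
orientation: [1.009, 1.332, -1.019]
force: [0.2, 0.2, 0.3]
opening: 0.093
t 1.60 p [0.4934 0.0639 0.2294] yaw -74.9 down [-0.011  0.    -1.   ] rad 0.0751 ang 15.08 f [0.2 0.2 0.3] Frad -0.2 Fccw -0.2 q6 1.33 open 0.0930
shift [0.1413 0.0066 0.0044]
[258.25301823 185.71129116]
```

View pics/w2.png

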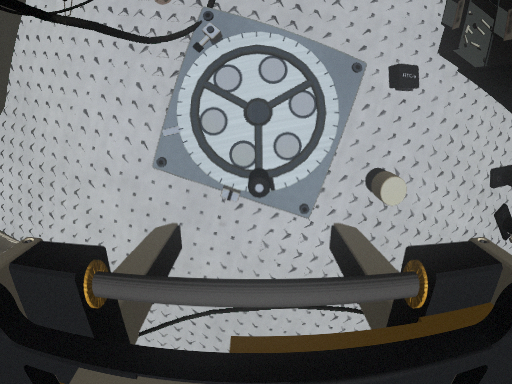

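The knob is at (260,187) against (258,186) predicted, so I'll descend and grip.

```bash
python3 -m inch '[[[0.047,0.003,0.002,0,0,0,1],[0.047,0.003,0.002,0,0,0,1],[0.03,0,0,0,0,0,1],[0.01,0,0,0,0,0,1],[0.004,0,0,0,0,0,1],[0,0,0,0,0,0,1]]]'; python3 -c "
from h import *
go(.4994,.0615,.088)"
```

```text
t: 2.25
tool_pos: [0.5018, 0.0618, 0.0909]
orientation: [0.999, 1.332, -1.002]
force: [0.4, -1.0, 0.0]
opening: 0.0927
t 2.25 p [0.5018 0.0618 0.0909] yaw -73.9 down [-0.004  0.001 -1.   ] rad 0.0674 ang 18.31 f [ 0.4 -1.   0. ] Frad -0.1 Fccw 1.1 q6 1.31 open 0.0927
shift [ 0.0029 -0.0024 -0.0004]
```

```bash
python3 -m inch '[[[0.003,-0.0024,0,0,0,0,1],[0,0,0,0,0,0,0],[0,0,0,0,0,0,0],[0,0,0,0,0,0,0],[0,0,0,0,0,0,0],[0,0,0,0,0,0,0],[0,0,0,0,0,0,0],[0,0,0,0,0,0,0],[0,0,0,0,0,0,0]]]' 25; python3 -c "
from h import *
tool()"
```

```text
t: 3.15
tool_pos: [0.504, 0.0612, 0.0945]
orientation: [1.002, 1.324, -0.994]
force: [0.6, -0.6, -0.2]
opening: 0.0334
t 3.15 p [0.504  0.0612 0.0945] yaw -73.8 down [ 0.007  0.001 -1.   ] rad 0.0655 ang 19.25 f [ 0.6 -0.6 -0.2] Frad -0.4 Fccw 0.8 q6 1.31 open 0.0334
```

```bash
python3 -m inch '[[[0.005,-0.003,0,0,0,0,0],[0.003,-0.002,0,0,0,0,0],[0.001,0,0,0,0,0,0],[0,0,0,0,0,0,0]]]' 25; python3 -c "
from h import *
tool()"
```

```text
t: 3.55
tool_pos: [0.5006, 0.0596, 0.0879]
orientation: [1.004, 1.321, -0.992]
force: [-1.0, 0.6, 0.4]
opening: 0.0215
t 3.55 p [0.5006 0.0596 0.0879] yaw -73.8 down [ 0.011  0.001 -1.   ] rad 0.0692 ang 19.76 f [-1.   0.6  0.4] Frad 0.8 Fccw -0.9 q6 1.30 open 0.0215
```

```bash
python3 -m inch '[[[0.0004,0,-0.007,0.1,0,0,0],[0.0004,0,-0.007,0.1,0,0,0],[0.0004,0,-0.007,0.1,0,0,0],[0.0004,0,-0.007,0.1,0,0,0],[0.0004,0,-0.007,0.1,0,0,0]]]' 25; python3 -c "
from h import *
tool()"
```

```text
t: 4.05
tool_pos: [0.4979, 0.0922, 0.0876]
orientation: [1.386, 1.077, -1.372]
force: [-2.7, -3.5, 8.0]
opening: 0.0219
t 4.05 p [0.4979 0.0922 0.0876] yaw -103.6 down [ 0.012 -0.003 -1.   ] rad 0.0703 ang -7.29 f [-2.7 -3.5  8. ] Frad 2.0 Fccw 3.9 q6 1.89 open 0.0219
```

```bash
python3 -m inch '[[[0,0,-0.007,0.1,0,0,0],[0,0,-0.007,0.1,0,0,0],[0,0,-0.007,0.1,0,0,0],[0,0,-0.007,0.1,0,0,0],[0,0,-0.007,0.1,0,0,0],[0,0,-0.004,0.05,0,0,0]]]' 25; python3 -c "
from h import *
tool()"
```

```text
t: 4.65
tool_pos: [0.513, 0.1249, 0.0877]
orientation: [1.777, 0.697, -1.771]
force: [-2.9, -1.2, 6.8]
opening: 0.0214
t 4.65 p [0.513  0.1249 0.0877] yaw -136.5 down [ 0.007 -0.009 -1.   ] rad 0.0708 ang -36.87 f [-2.9 -1.2  6.8] Frad 1.4 Fccw 2.8 q6 2.53 open 0.0214
```

```bash
python3 -m inch '[[[0,0,-0.002,0,0,0,0],[0,0,-0.002,0,0,0,0],[0,0,-0.002,0,0,0,0],[0,0,-0.002,0,0,0,0]]]' 25; python3 -c "
from h import *
tool()"
```

```text
t: 5.05
tool_pos: [0.5176, 0.1297, 0.0877]
orientation: [1.775, 0.695, -1.776]
force: [-1.5, -1.8, 5.2]
opening: 0.0217
t 5.05 p [0.5176 0.1297 0.0877] yaw -136.7 down [ 0.004 -0.011 -1.   ] rad 0.0708 ang -42.24 f [-1.5 -1.8  5.2] Frad -0.3 Fccw 2.4 q6 2.55 open 0.0217
```

```bash
python3 -m inch '[[[0,0,-0.0015,0,0,0,0],[0,0,-0.0015,0,0,0,0]]]'; python3 -c "
from h import *
tool()"
python3 -m inch '[[[0,0.0001,-0.0013,0,0,0,0],[0,0.0001,-0.0013,0,0,0,0]]]'|grep force; python3 -c "
from h import *
tool()"
```

```text
t: 5.25
tool_pos: [0.5193, 0.1313, 0.0877]
orientation: [1.774, 0.694, -1.777]
force: [-2.3, -2.2, 5.5]
opening: 0.0216
t 5.25 p [0.5193 0.1313 0.0877] yaw -136.7 down [ 0.003 -0.011 -1.   ] rad 0.0708 ang -44.12 f [-2.3 -2.2  5.5] Frad -0.0 Fccw 3.2 q6 2.55 open 0.0216
force: [-2.3, -0.4, 3.8]
t 5.45 p [0.521  0.1328 0.0877] yaw -136.7 down [ 0.002 -0.012 -1.   ] rad 0.0708 ang -45.94 f [-2.3 -0.4  3.8] Frad 1.2 Fccw 2.0 q6 2.55 open 0.0215
```

```bash
python3 -m inch '[[[0,0.0001,-0.0012,0,0,0,0],[0,0.0001,-0.0012,0,0,0,0]]]'|grep force; python3 -c "
from h import *
tool()"
```

```text
force: [-3.4, -1.3, 5.2]
t 5.65 p [0.5227 0.1342 0.0877] yaw -136.7 down [ 0.002 -0.012 -1.   ] rad 0.0708 ang -47.73 f [-3.4 -1.3  5.2] Frad 1.1 Fccw 3.5 q6 2.55 open 0.0211
```

```bash
python3 -m inch '[[[0,0.0002,-0.0012,0,0,0,0]]]'|grep force; python3 -c "
from h import *
tool()"
```

```text
force: [-3.2, -0.9, 4.6]
t 5.75 p [0.5236 0.1349 0.0877] yaw -136.7 down [ 0.002 -0.012 -1.   ] rad 0.0708 ang -48.70 f [-3.2 -0.9  4.6] Frad 1.3 Fccw 3.1 q6 2.55 open 0.0218
```

```bash
python3 -m inch '[[[0,0.0002,-0.0012,0,0,0,0]]]'|grep force; python3 -c "
from h import *
tool()"
```

```text
force: [-5.2, -2.8, 7.5]
t 5.85 p [0.5244 0.1355 0.0876] yaw -136.7 down [ 0.001 -0.012 -1.   ] rad 0.0708 ang -49.46 f [-5.2 -2.8  7.5] Frad 0.9 Fccw 5.8 q6 2.56 open 0.0217
```

```bash
python3 -m inch '[[[0,0.0002,-0.001,0,0,0,0]]]'|grep force; python3 -c "
from h import *
tool()"
```

```text
force: [-7.4, -4.3, 8.3]
t 5.95 p [0.5247 0.1358 0.0876] yaw -136.7 down [-0.001 -0.013 -1.   ] rad 0.0708 ang -49.79 f [-7.4 -4.3  8.3] Frad 1.0 Fccw 8.5 q6 2.56 open 0.0214
```

```bash
python3 -m inch '[[[0,0.0002,-0.0013,0,0,0,0]]]'|grep force; python3 -c "
from h import *
tool()"
```

```text
force: [-8.8, -3.5, 9.8]
t 6.05 p [0.5251 0.136  0.0876] yaw -136.7 down [-0.002 -0.014 -1.   ] rad 0.0708 ang -50.17 f [-8.8 -3.5  9.8] Frad 2.4 Fccw 9.2 q6 2.56 open 0.0216
```

```bash
python3 -m inch '[[[0,0.0001,-0.0008,0,0,0,0]]]'|grep force; python3 -c "
from h import *
tool()"
```

```text
force: [-7.1, -4.2, 8.9]
t 6.15 p [0.5251 0.136  0.0876] yaw -136.7 down [-0.004 -0.015 -1.   ] rad 0.0708 ang -50.19 f [-7.1 -4.2  8.9] Frad 0.8 Fccw 8.2 q6 2.56 open 0.0216
```

```bash
python3 -m inch '[[[0,0.0003,-0.0018,0,0,0,0],[0,0.0003,-0.0018,0,0,0,0]]]'|grep force; python3 -c "
from h import *
tool()"
```

```text
force: [-11.3, -7.2, 11.1]
t 6.35 p [0.5259 0.1366 0.0874] yaw -136.7 down [-0.01  -0.017 -1.   ] rad 0.0708 ang -51.00 f [-11.3  -7.2  11.1] Frad 0.6 Fccw 13.4 q6 2.56 open 0.0218
```

```bash
python3 -m inch '[[[0,0.0003,-0.0016,0,0,0,0],[0,0.0003,-0.0015,0,0,0,0]]]'|grep force; python3 -c "
from h import *
tool()"
```

```text
force: [-11.5, -6.1, 11.5]
t 6.55 p [0.526  0.1367 0.0874] yaw -136.7 down [-0.016 -0.021 -1.   ] rad 0.0708 ang -51.10 f [-11.5  -6.1  11.5] Frad 1.7 Fccw 12.9 q6 2.56 open 0.0215
```

```bash
python3 -m inch '[[[0,0.0003,-0.0014,0,0,0,0],[0,0.0003,-0.0014,0,0,0,0]]]'|grep force; python3 -c "
from h import *
tool()"
```

```text
force: [-10.7, -6.3, 11.9]
t 6.75 p [0.5259 0.1367 0.0873] yaw -136.7 down [-0.022 -0.024 -0.999] rad 0.0708 ang -51.04 f [-10.7  -6.3  11.9] Frad 1.1 Fccw 12.4 q6 2.57 open 0.0218
```

```bash
python3 -m inch '[[[0,0.0003,-0.0019,0,0,0,0],[0,0.0003,-0.0018,0,0,0,0],[0,0.0003,-0.0018,0,0,0,0]]]'|grep force; python3 -c "
from h import *
tool()"
```

```text
force: [-13.0, -6.6, 12.9]
t 7.05 p [0.5263 0.1369 0.0871] yaw -136.7 down [-0.032 -0.029 -0.999] rad 0.0708 ang -51.40 f [-13.   -6.6  12.9] Frad 2.1 Fccw 14.4 q6 2.57 open 0.0221
```

```bash
python3 -m inch '[[[0,-0.001,0.005,0,0.02,0,0],[0,-0.0005,0.006,0,0.02,0,0],[0,0,0.006,-0.05,0,0,0],[0,0.0003,0.007,-0.1,0,0,0],[0,0.0003,0.007,-0.1,0,0,0],[0,0.0003,0.007,-0.1,0,0,0]]]'|grep force; python3 -c "
from h import *
tool()"
```

```text
force: [2.8, 2.8, 0.3]
t 7.65 p [0.503  0.1091 0.0875] yaw -116.0 down [ 0.004 -0.    -1.   ] rad 0.0707 ang -21.68 f [2.8 2.8 0.3] Frad -1.4 Fccw -3.7 q6 2.14 open 0.0216
```

```bash
python3 -m inch '[[[0,0.0003,0.007,-0.1,0,0,0],[0,0.0003,0.006,-0.09,0,0,0],[0,0.0002,0.004,-0.06,0,0,0],[0,0,0.002,-0.03,0,0,0]]]'|grep force; python3 -c "
from h import *
tool()
for n in ('wrist','scene','side'):
    c=optics.read_camera(n); cv2.imwrite(f'pics/{n}3.png',c['frame'])
    for a in (0,-5): print(n,a,project(c,[*(C+.104*np.array([np.cos(IDX),np.sin(IDX)])),.037],n))
"
```

```text
force: [-2.6, 3.0, 3.6]
t 8.05 p [0.498  0.0923 0.0874] yaw -99.1 down [ 0.008  0.003 -1.   ] rad 0.0703 ang -7.41 f [-2.6  3.   3.6] Frad 3.1 Fccw -2.5 q6 1.81 open 0.0216
wrist 0 [270.31934407 260.97263604]
wrist -5 [270.31934407 260.97263604]
scene 0 [214.92750687 242.10777901]
scene -5 [214.92750687 242.10777901]
side 0 [215.40347956 226.66193998]
side -5 [215.40347956 226.66193998]
```

```bash
python3 -m inch '[[[0,0,0.003,-0.04,0,0,0],[0,0,0.002,-0.03,0,0,0],[0,0,0.0015,-0.02,0,0,0]]]'|grep force; python3 -c "
from h import *
tool()
a=optics.read_camera('wrist')['frame'][190:330,170:370]; b=optics.read_camera('scene')['frame'][190:290,170:310]
a=cv2.resize(a,None,fx=2.8,fy=2.8,interpolation=2); b=cv2.resize(b,(560,400),interpolation=2)[:208]
b=cv2.resize(optics.read_camera('scene')['frame'][215:265,190:290],(560,208),interpolation=2)
cv2.imwrite('pics/c4.png',np.vstack([a,b]))
"
```

```text
force: [-1.5, 4.0, 3.3]
t 8.50 p [0.4974 0.0872 0.0874] yaw -94.1 down [ 0.008  0.004 -1.   ] rad 0.0701 ang -3.23 f [-1.5  4.   3.3] Frad 2.0 Fccw -3.8 q6 1.71 open 0.0218
```

View pics/c4.png

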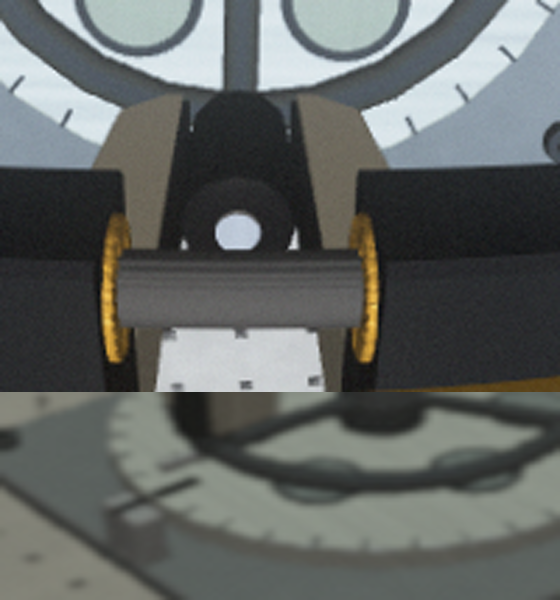

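The scene crop shows the disc line (about (150–200, 497–480)) nearly collinear with the index mark ((108–140, 508–497)). I'll compute the angles.

```bash
python3 - <<'E'
from h import *
c=optics.read_camera('scene'); s=optics.read_camera('side')
for x,y,z in [(108,508,.037),(138,498,.037),(150,496,.036),(165,492,.036),(198,480,.036)]:
    p=onz(c,190+x/5.6,215+(y-392)/4.16,z,'scene')[:2]-C
    print(x,p.round(4),"r %.4f ang %.2f"%(np.hypot(*p),np.degrees((np.arctan2(p[1],p[0])-IDX+9.42478)%6.28319-3.14159)))
p1=cv2.resize(c['frame'][225:255,200:240],(800,600),interpolation=2)
p=project(s,[*(C-[.1,-.006]),.037],'side').astype(int);print(p)
cv2.imwrite('pics/c5.png',np.hstack([cv2.resize(c['frame'][225:255,202:232],(400,400),interpolation=2),cv2.resize(s['frame'][p[1]-15:p[1]+15,p[0]-12:p[0]+18],(400,400),interpolation=2)]))
E
```

```text
108 [-0.1127  0.0117] r 0.1133 ang -2.43
138 [-0.1013  0.0105] r 0.1018 ang -2.43
150 [-0.0968  0.01  ] r 0.0973 ang -2.37
165 [-0.0915  0.0088] r 0.0919 ang -1.99
198 [-0.0782  0.008 ] r 0.0786 ang -2.34
[216 226]
```

View pics/c5.png

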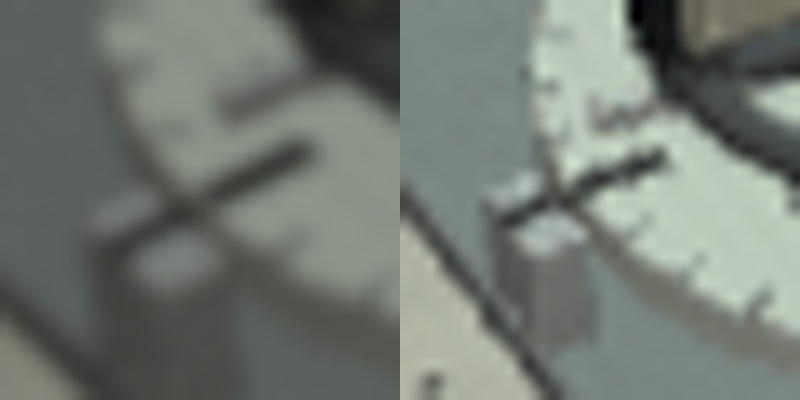

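Both cameras show the line and index mark collinear, at -2.2° and -2.4° in my frame, so it is aligned. Release now.

```bash
python3 -m inch '[[[0,0,0,0,0,0,0.6],[0,0,0,0,0,0,0.6],[0,0,0,0,0,0,0.6],[0,0,0,0,0,0,0.6],[0,0,0,0,0,0,0.6],[-0.01,0,0,0,0,0,0.6],[-0.02,0,0,0,0,0,0.6],[-0.03,0,0,0,0,0,0.6],[-0.04,0,0,0,0,0,0.6],[-0.04,0,0,0,0,0,0.6],[-0.02,0,0,0,0,0,0.6],[0,0,0,0,0,0,0.6]]]'|grep -v ori; python3 - <<'E'
from h import *
tool()
c=optics.read_camera('scene'); s=optics.read_camera('side'); w=optics.read_camera('wrist')
p=project(w,[*C,.04]).astype(int); print(p)
a=np.hstack([cv2.resize(c['frame'][225:255,202:232],(300,300),interpolation=2),cv2.resize(s['frame'][211:241,204:234],(300,300),interpolation=2)])
b=cv2.resize(w['frame'][60:260,156:356],(600,600)[:2],interpolation=2)[290:590]
cv2.imwrite('pics/c6.png',np.vstack([a,b])); cv2.imwrite('pics/w6.png',w['frame'])
E
```

```text
t: 9.95
tool_pos: [0.4942, 0.0852, 0.2547]
force: [0.8, 0.2, -0.9]
opening: 0.0559
t 9.95 p [0.4942 0.0852 0.2547] yaw -94.3 down [ 0.005  0.002 -1.   ] rad 0.0730 ang -1.35 f [ 0.8  0.2 -0.9] Frad -0.7 Fccw -0.3 q6 1.71 open 0.0559
[254 113]
```

View pics/c6.png

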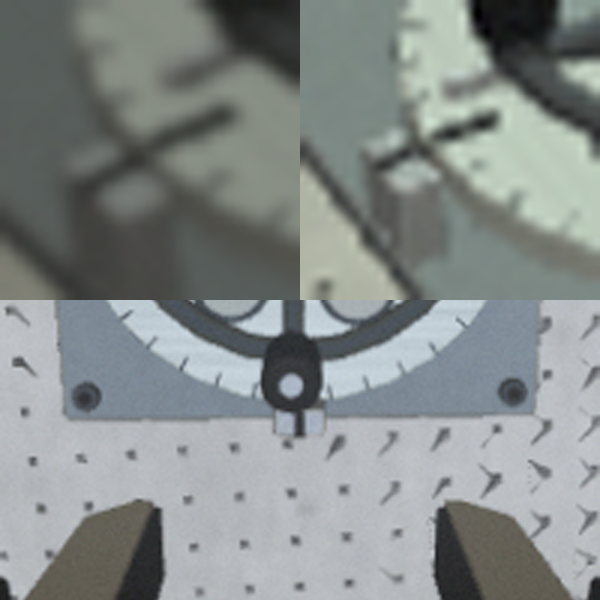

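```bash
python3 - <<'E'
from h import *
w=optics.read_camera('wrist'); f=w['frame']; g=cv2.cvtColor(f,cv2.COLOR_BGR2GRAY)
h=onz(w,*project(w,[*C,.06]),.06)
# hub: dark blob near predicted; knob top: bright pin in dark
u0,v0=project(w,[*C,.06]).astype(int); 
m=(g[v0-25:v0+25,u0-25:u0+25]<90).astype(np.uint8); m=cv2.morphologyEx(m,cv2.MORPH_OPEN,cv2.getStructuringElement(2,(13,13)))
y,x=np.nonzero(m); hub=(u0-25+x.mean(),v0-25+y.mean())
k=(156+290/3,60+(290+85)/3); ky,kx=np.nonzero(g[int(k[1])-5:int(k[1])+6,int(k[0])-5:int(k[0])+6]>130); pin=(int(k[0])-5+kx.mean(),int(k[1])-5+ky.mean())
idx=(156+300/3,60+(290+122)/3)
print(hub,m.sum(),pin,len(kx),idx)
H,P,I=onz(w,*hub,.06)[:2],onz(w,*pin,.107)[:2],onz(w,*idx,.037)[:2]
an=lambda p,o:np.degrees(np.arctan2(*(p-o)[::-1]))
print(H,P,I,"r",np.hypot(*(P-H)),np.hypot(*(I-H)),"knob-index deg (hub ctr)",an(P,H)-an(I,H),"(C)",an(P,C)-an(I,C))
E
```

```text
(np.float64(254.17592592592592), np.float64(113.46296296296296)) 540 (np.float64(252.44444444444446), np.float64(184.06666666666666)) 45 (256.0, 197.33333333333334)
[0.56553596 0.07978227] [0.49542545 0.08661726] [0.46056821 0.08554701] r 0.07044289060318311 0.10512593024862144 knob-index deg (hub ctr) -2.4246195891255127 (C) -2.5547468130676236
```

The line is still on the mark after release. The wrist estimate puts the pointer about 2.4° clockwise of the index, which is near the 0.08 rad (4.6°) limit once calibration error is counted. I'll look from outside, where line, pointer and mark should all be visible.

```bash
python3 -m inch '[[[0,-0.04,0,0,0,0,0.6],[0,-0.04,0,0,0,0,0.6],[0,-0.02,0,0,0,0,0.6],[0,0,0,0,0,0,0.6]]]'|grep -v ori; python3 - <<'E'
from h import *
w=optics.read_camera('wrist'); R=cv2.Rodrigues(np.array(w['rvec']))[0]; print('cam',(-R.T@w['tvec']).round(3))
u,v=project(w,[.475,.085,.037]).astype(int); print(u,v)
cv2.imwrite('pics/c7.png',cv2.resize(w['frame'][max(v-35,0):v+25,u-40:u+40],(800,600),interpolation=2)); cv2.imwrite('pics/w7.png',w['frame'])
E
```

```text
t: 10.55
tool_pos: [0.3847, 0.0921, 0.2376]
force: [0.9, 0.3, 0.1]
opening: 0.0557
cam [0.463 0.085 0.385]
253 95
```

View pics/c7.png

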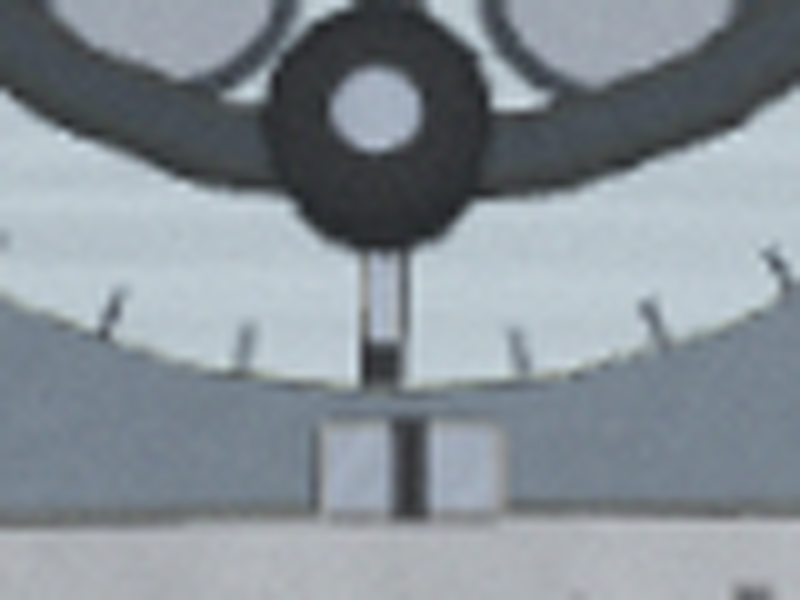

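This view is the clearest. The pointer lies exactly over the line (column 385 against 382), so the play is taken up. The line is 28 px clockwise of the mark, about 2° at 13.7 px/deg. That is inside tolerance, but there is plenty of time, so I'll regrip and nudge about 1.9° (2.3 mm) counter-clockwise.

```bash
python3 -m inch '[[[0,0.04,0,0,0,0,0.6],[0,0.04,0,0,0,0,0.6],[0,0.03,0,0,0,0,0.6],[0,0,0,0,0,0,0.6]]]'|grep -v ori; python3 -c "
from h import *
go(.4974,.0872,.088)"
```

```text
t: 11.0
tool_pos: [0.5002, 0.0827, 0.23]
force: [-0.2, 0.6, -0.6]
opening: 0.0556
t 11.00 p [0.5002 0.0827 0.23  ] yaw -94.3 down [-0.027 -0.001 -1.   ] rad 0.0669 ang 0.29 f [-0.2  0.6 -0.6] Frad 0.3 Fccw -0.6 q6 1.71 open 0.0556
shift [ 0.142   0.0006 -0.0047]
```

```bash
python3 -m inch '[[[0.04,0,-0.004,0,0,0.027,0.6],[0.04,0,0,0,0,0,0.6],[0.03,0,0,0,0,0,0.6],[0,0,0,0,0,0,0.6]]]'|grep -v ori; python3 -c "
from h import *
go(.4974,.0872,.088)"
```

```text
t: 11.4
tool_pos: [0.5008, 0.0857, 0.1135]
force: [-1.2, -0.6, 0.2]
opening: 0.0554
t 11.40 p [0.5008 0.0857 0.1135] yaw -94.4 down [-0.002 -0.003 -1.   ] rad 0.0665 ang -2.27 f [-1.2 -0.6  0.2] Frad 1.2 Fccw 0.7 q6 1.72 open 0.0554
shift [ 0.0255 -0.0035 -0.0013]
```

```bash
python3 -m inch '[[[0.015,-0.003,-0.001,0,0,0,0.6],[0.012,-0.001,0,0,0,0,0.6],[0.001,0,0,0,0,0,0],[0.0005,-0.0003,0,0,0,0,0],[0.0005,-0.0003,0,0,0,0,0],[0.0005,-0.0003,0,0,0,0,0],[0.0005,-0.0003,0,0,0,0,0],[0.0005,-0.0003,0,0,0,0,0]]]' 25|grep -v ori; python3 -c "
from h import *
tool()"
```

```text
t: 12.2
tool_pos: [0.4992, 0.0872, 0.0882]
force: [-0.7, 0.8, -1.1]
opening: 0.0217
t 12.20 p [0.4992 0.0872 0.0882] yaw -94.5 down [ 0.004 -0.003 -1.   ] rad 0.0683 ang -3.41 f [-0.7  0.8 -1.1] Frad 0.7 Fccw -0.7 q6 1.72 open 0.0217
```

Gripped at -3.4° (it was -3.2°). Nudge counter-clockwise to about -1.4°.

```bash
python3 -m inch '[[[0,0,0.0012,-0.01,0,0,0],[0,0,0.0012,-0.01,0,0,0]]]' 25|grep force; python3 -c "
from h import *
tool()"
```

```text
force: [1.7, 3.0, -2.7]
t 12.40 p [0.499  0.0855 0.0882] yaw -93.2 down [ 0.004 -0.001 -1.   ] rad 0.0683 ang -1.98 f [ 1.7  3.  -2.7] Frad -1.4 Fccw -3.1 q6 1.70 open 0.0216
```

```bash
python3 -m inch '[[[0,0,0.001,-0.01,0,0,0],[0,0,0,0,0,0,0.6],[0,0,0,0,0,0,0.6],[0,0,0,0,0,0,0.6],[0,0,0,0,0,0,0.6],[0,0,0,0,0,0,0.6],[-0.01,0,0,0,0,0,0.6],[-0.02,0,0,0,0,0,0.6],[-0.03,0,0,0,0,0,0.6],[-0.04,0,0,0,0,0,0.6],[-0.04,0,0,0,0,0,0.6],[-0.02,0,0,0,0,0,0.6],[0,-0.04,0,0,0,0,0.6],[0,-0.04,0,0,0,0,0.6],[0,-0.02,0,0,0,0,0.6],[0,0,0,0,0,0,0.6]]]' 25|grep -v ori; python3 - <<'E'
from h import *
w=optics.read_camera('wrist'); 
u,v=project(w,[.475,.085,.037]).astype(int); print(u,v)
cv2.imwrite('pics/c8.png',cv2.resize(w['frame'][max(v-35,0):v+25,u-40:u+40],(800,600),interpolation=2)); tool()
E
```

```text
t: 14.0
tool_pos: [0.3956, 0.0881, 0.2607]
force: [-0.0, 0.1, -0.0]
opening: 0.0557
253 110
t 14.05 p [0.3966 0.0881 0.2609] yaw -92.6 down [ 0.007 -0.003 -1.   ] rad 0.1706 ang 0.44 f [-0.4  0.6 -0.3] Frad 0.4 Fccw -0.6 q6 1.71 open 0.0557
```

View pics/c8.png

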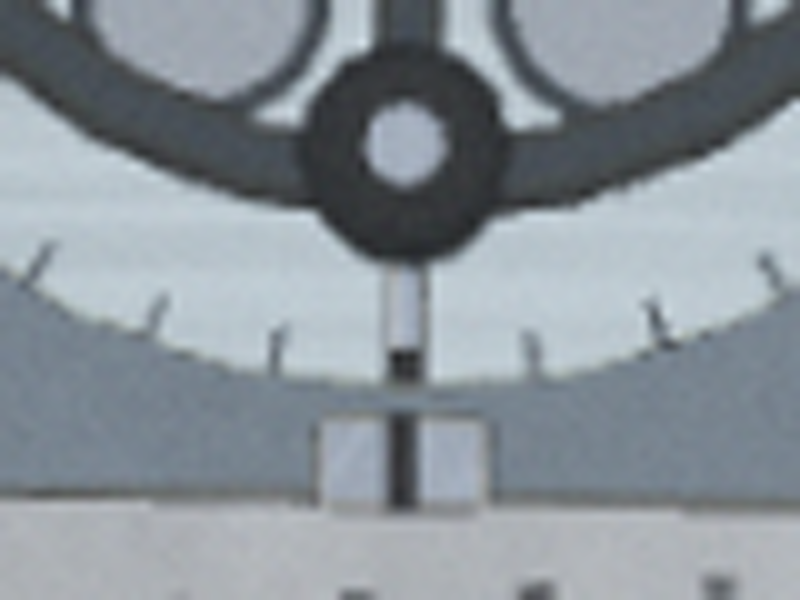

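The line (405), the mark (402) and the pointer (406) now coincide, and the gripper is clear. Handing in.

```bash
python3 -c "
from plant import workorder
print(workorder.close_job())"
```

```text
the job is handed in; nothing more can be done
None
```

The job is handed in at about 14 s of the 53 s allowed. The disc's black line stands at the index mark, and the wheel's pointer is over it.

- **Winding and pressing:** I gripped the knob and wound it clockwise until the stop was met at about -49° of knob angle. I pressed there for about 0.7 s with 12–14 N at the knob. Taking off about 3 N of disc drag, the stop took roughly 10–11 N, about 0.03 rad. This comes from the wrist force and the knob travel, as I had no direct reading of the stop.
- **Coming back:** I came back counter-clockwise, with the disc drag felt at -3 to -4 N, and let go. A close look from outside then showed the line about 2° clockwise of the mark, so I regripped, nudged it about 2 mm counter-clockwise and let go again.
- **Last check:** in the final wrist picture the line (column 405), index mark (402) and pointer (406) agree to about 0.3°. The gripper is clear and the wrist force is about zero.
- **Disagreements:** the scene and side pictures had already shown line and mark as aligned before the nudge, when the closer wrist view found the 2° error. A ray-cast estimate also put the knob about 2.4° clockwise of the index. That fitted the 2° error, since the pointer stood over the line.
- **Not checked:** I did not measure the can, cube and bottle again at the end. The arm stayed over the stage and its index side while working, and no unexpected force showed.

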